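# Latch check and start-up of a date-box sealer

### The job

Before the box sealer is started, try its two guard latches: press the cap of the left one (seen from the robot) slowly straight down, then the right one. A sound latch clicks down and stays down at no more than 12 N; if one has not clicked when you are pressing with 12 N, let go of it and never force it beyond about 20 N. Only then turn the isolator handle out of its middle standby position into its next detent and let go: clockwise (seen from above) to run if both latches clicked, anticlockwise to off if either refused, without shifting the things lying about.

Things in the scene. Friction and masses are not known exactly. Their poses are not given: they have to be found in the camera images.
- sealer: bench-top box sealer, fixed: grey base 170 x 300 x 70 mm with a clear guard hood (top at 165 mm) over a carton in its middle; origin at the centre of the base's underside, front towards -x (the robot), +y its left
- latch_left_top (a point): centre of the top face of the left (+y) latch's cap: a round flat steel thumb cap, 32 mm across and 8 mm thick, on a stem that rises out of a dark steel housing 46 x 46 mm. The cap's top is 142.5 mm above the table when up, 126 mm when down; it moves straight down. The two caps look the same and are 210 mm apart, at the ends of the sealer's front edge; the point's z points up
- latch_right_top (a point): centre of the top face of the right (-y) latch's cap: a round flat steel thumb cap, 32 mm across and 8 mm thick, on a stem that rises out of a dark steel housing 46 x 46 mm. The cap's top is 142.5 mm above the table when up, 126 mm when down; it moves straight down. The two caps look the same and are 210 mm apart, at the ends of the sealer's front edge; the point's z points up
- latch_left (a joint): travel of the left latch, m: 0 = up (free), grows as its cap is pushed down, 0.0165 = fully down. A sound latch resists with 3 to 8 N over its first 8 mm, then at about 10.5 mm snaps over its click point, and stays down by itself (above 0.014). A faulty one (at most one of the two) stiffens by about 4 N per mm from the first mm, so that 12 N moves it about 3 mm, and springs back when let go; it would need about 28 N
- latch_right (a joint): travel of the right latch, m: 0 = up (free), grows as its cap is pushed down, 0.0165 = fully down. A sound latch resists with 3 to 8 N over its first 8 mm, then at about 10.5 mm snaps over its click point, and stays down by itself (above 0.014). A faulty one (at most one of the two) stiffens by about 4 N per mm from the first mm, so that 12 N moves it about 3 mm, and springs back when let go; it would need about 28 N
- isolator: grey isolator box 100 x 100 x 70 mm, fixed, either at the left or at the right in front of the sealer; origin at the centre of its underside; its black handle turns about the vertical axis through this origin
- switch_grip (a point): grip point of the handle, on the turning axis 102 mm above the table: an upright black bar 56 mm long (along the point's x), 14 mm thick (along its y), 30 mm tall (85 to 115 mm above the table), on a disc 56 mm across. A white mark on the bar's top shows its +x end, which points away from the robot in standby, to one of three white ticks on the box
- switch (a joint): angle of the handle, rad: 0 = standby (it starts within 0.12 of it), about +1.0 = run (clockwise seen from above), about -1.0 = off (anticlockwise). It takes up to 0.2 N m to pass the detent half way (about 0.5); stops at +1.12 and -1.12; it rests in a detent beyond 0.89
- date_carton: open cardboard carton full of dates, 110 x 110 x 55 mm, fixed, at the side opposite to the isolator
- small_carton: empty open cardboard carton, 100 x 140 x 35 mm, loose, in front of the sealer; a bystander; origin at the centre of its underside
- date0: a loose date, 42 mm long, 22 mm thick, in front of the sealer; a bystander; origin at the centre of its underside
- date1: another loose date, same size; a bystander; origin at the centre of its underside
- stamp: hand stamp, 50 x 30 mm foot and a wooden ball grip, 75 mm tall, loose, near the robot; a bystander; origin at the centre of its underside
- glove_box: pale blue glove box, 120 x 220 x 70 mm, loose, at the left; a bystander; origin at the centre of its underside
- scale_carton: empty open carton, 130 x 180 x 40 mm, on the scale at the right (its underside at 90 mm); a bystander; origin at the centre of its underside
- tape_gun: roll of tape, 90 mm across, 50 mm tall, loose, far right; a bystander; origin at the centre of its underside
There are look-alikes about, which are no part of the job. Of the things like the isolator, leave any that is brown or orange; of the rest the larger one is meant.

How it is judged:
On the way, in this order (a step that is already met when the one before it is completed fails the run):
1. the left latch is tried: it has clicked down, or has withstood a push of more than 8.5 N without giving ((value of joint latch_left above 0.012 m or (value of joint latch_left above 0.0008 m and contact force between any of the fingers, the arm and latch_left above 8.5 N))), for 0.03 s.
2. then the right latch is tried in the same way ((value of joint latch_right above 0.012 m or (value of joint latch_right above 0.0008 m and contact force between any of the fingers, the arm and latch_right above 8.5 N))), for 0.03 s.
3. only then the isolator handle is turned into its run or off detent ((value of joint switch above 0.85 rad or value of joint switch below -0.85 rad)), for 0.1 s.
At the end, for the whole second after the job is handed in: Either both latches are down (more than 12 mm) and the handle rests in the run detent (beyond +0.85 rad), or one latch, having refused, is up again (less than 6 mm) with the other one down, and the handle rests in the off detent (beyond -0.85 rad) (((value of joint each of latch_left, latch_right above 0.012 m and value of joint switch above 0.85 rad) or (((value of joint latch_left below 0.006 m and value of joint latch_right above 0.012 m) or (value of joint latch_left above 0.012 m and value of joint latch_right below 0.006 m)) and value of joint switch below -0.85 rad)) and velocity of joint switch between -0.05 and 0.05 rad/s); the robot touches nothing.
It fails at once if the left latch is forced: pushed with more than 22 N before it has clicked (value of joint latch_left below 0.011 m and contact force between any of the fingers, the arm and latch_left above 22 N).
It fails at once if the right latch is forced: pushed with more than 22 N before it has clicked (value of joint latch_right below 0.011 m and contact force between any of the fingers, the arm and latch_right above 22 N).
It fails at once if a loose bystander is shifted by more than 30 mm (distance of any of small_carton, date0, date1, stamp, glove_box, scale_carton, tape_gun from where it was at the start of the episode above 0.03 m).
It also fails if it takes over 67 s, if anything falls off the work surface, if the arm or the gripper's body presses on something with over 40 N, if the wrist force passes 120 N, or if a joint passes its speed limit or range.

### The arm

A 7-joint arm with a two-finger parallel gripper is mounted at the origin on the work surface. World frame = base frame: x ahead of the robot, y to its left, z up, the work surface at z = 0. Lengths are in m, angles in rad, forces in N, time in s.
With the tool pointing down it reaches from about 0.425 to 0.95 m from the base axis. Payload 4.7 kg.
Tool frame: the origin (TCP) lies on the centre line of the jaws, within the pads' length; the fingertips stand 11 mm ahead of it and the grasp point (between the pads) lies 8 mm behind it; z points along the fingers, y is the line along which they close (so a half turn about z gives the same grasp; the last joint's range is limited). The gripper opens to 85 mm and grips with 20 to 120 N. Pads are 22 mm wide; open, the fingers measure 114 mm over their backs; the gripper's body (76 mm by 85 mm) begins 54 mm behind the grasp point. The pads swing forward as they close: fully open they stand 13 mm farther back than shut.
Start: joints at [-1.247, 0.469, -0.049, 1.532, 0.024, 1.141, -0.082], TCP at [0.233, 0.633, 0.242] pointing down, gripper open.
Joint ranges: [-2.59, 2.59], [-0.33, 1.99], [-1.39, 1.29], [0.1, 2.45], [-1.04, 4.18], [0.21, 1.99], [-2.66, 2.66]. Speed limits (rad/s): [2.57, 2.57, 3.14, 3.14, 3.14, 3.14, 3.14].

### API

Orientations are given as [roll, pitch, yaw] about the fixed x, y, z axes, in that order (R = Rz(yaw) Ry(pitch) Rx(roll)).
In Python, from plant import observe, grab_frame, sign_off gives the robot as it stands.
- The arm moves only by the tool servo_tool, never from a script. Its argument "targets" is a list of rows, each a list of 4 numbers: the shift along the tool's x, y, z in mm, then the turn about the tool's z in rad. In form: [[dx, dy, dz, turn], ...]. A call has 1 to 8 rows; each row is the pose to reach, as a shift and turn from the pose commanded when the call began, along the tool's axes at that moment; what a row does not reach only later rows make up. A row lasts 1/8 s, in which the tool goes at most 62.5 mm and 10.7 degrees, less where a joint would pass 70% of its speed; a pose out of reach is approached as far as the arm can. A call with a gripper value outside its range is refused whole. "grip" is the opening, from 0 (shut) to 1 (fully open), set as the call begins (left out, the last holds). The fingers move at their own pace and stop on an object; the grip force is fixed at half the most. Time passes only in rows, so rows that repeat a pose let the fingers close. It gives the time, the measured TCP pose, the force, the opening and the grip force at its end, in the units of the state.
- observe(): the state, without advancing time (a new reading comes with each control period).
- grab_frame(name): name is "side" or "top"; returns a dict with "frame" (420x560x3 uint8, red, green, blue), "mtx" (3x3 intrinsics, pixels), "k1" (the pictures are not rectified: a ray, as slopes to the right and down, at radius r is drawn at 1 + k1 r^2 times it, then the intrinsics apply), "eye" and "rotation" of the camera in the world. Camera axes: x right, y down, z forward; pixel columns grow to the right and rows downward; lengths in m; the calibration is good to about 2 mm. A picture is of the moment at which its call begins. There is no depth.
- sign_off(): hands the job in; it is judged then, once.
The state is a dict: "t": time; "joints": joint angles; "dq": joint speeds; "tau": joint torques, N m; "tool_pos": TCP position; "orientation": TCP orientation; "contact_force": force on the tool from outside, world axes, zero at the start; "wrist_torque": the same for the moment, N m; "finger_gap": finger opening in m; "finger_force": force on a finger pad.
Only numpy, scipy, OpenCV 4.12 (cv2) and the standard library are available. Lean on these libraries where they do the work, as an engineer would, in place of code of your own. Each camera call takes 0.05 s, during which the arm holds its last target. There are 200 camera calls.

## Working session

There is one attempt and no reset: what is moved stays moved. The work goes in short steps, Python scripts to look and compute and a tool call to move; the robot and the scene stay as the last step left them, time stands still between calls to the robot, and variables do not carry over. Pictures are saved under pics/ and viewed, at most 10 in all, crops included, and the job is handed in when it is done.

Besides the shell and the picture viewer there is one more tool, called by a JSON object that holds its "name" and its "arguments", one argument or row to a line. servo_tool: Moves the arm, as the interface text tells. Its arguments: {"type":"object","properties":{"targets":{"type":"array"},"grip":{"type":"number"}},"required":["targets"]}

```bash
mkdir -p pics; cat > h.py <<'E'
import numpy as np, cv2
from plant import observe, grab_frame, sign_off
def save(n,fn):
    f=grab_frame(n); cv2.imwrite('pics/'+fn+'.png',cv2.cvtColor(f['frame'],cv2.COLOR_RGB2BGR))
    np.savez('pics/'+fn+'.npz',**f); return f
def ray(f,u,v):
    K=np.array(f['mtx']);k=float(f['k1'])
    p=cv2.undistortPoints(np.array([[[u,v]]],float),K,np.array([k,0,0,0.]))[0,0]
    d=np.array(f['rotation'])@np.array([p[0],p[1],1.]); return np.array(f['eye']),d/np.linalg.norm(d)
def onz(f,u,v,z):
    e,d=ray(f,u,v); return e+d*(z-e[2])/d[2]
def tri(fa,a,fb,b):
    e1,d1=ray(fa,*a);e2,d2=ray(fb,*b)
    s=np.linalg.lstsq(np.c_[d1,-d2],e2-e1,rcond=None)[0]
    p,q=e1+s[0]*d1,e2+s[1]*d2; return (p+q)/2,np.linalg.norm(p-q)
def proj(f,P):
    R=np.array(f['rotation']);c=R.T@(np.array(P)-np.array(f['eye']));x=c[:2]/c[2]
    x=x*(1+float(f['k1'])*(x@x));K=np.array(f['mtx']);return K[:2,:2]@x+K[:2,2]
E
python3 - <<'E'
from h import *
for n in('side','top'):
    f=save(n,n+'0');print(n,f['mtx'],f['k1'],f['eye'],f['rotation'])
print(observe())
E
```

```text
side [[401.94777732   0.         277.24197704]
 [  0.         401.94777732 203.46510862]
 [  0.           0.           1.        ]] -0.09163226868087046 [-0.12862703 -0.75724014  0.67602764] [-2.12020693 -0.01815276 -0.65941628]
top [[379.52247696   0.         279.51718262]
 [  0.         379.52247696 214.92209244]
 [  0.           0.           1.        ]] -0.06913659945322526 [ 0.3972846  -0.03431166  1.26043851] [-3.07901544e+00 -2.90550964e-03 -1.55424053e+00]
{'t': 0.1, 'joints': array([-1.24689893,  0.46937003, -0.04861519,  1.53358343,  0.02408135,
        1.14101347, -0.08230083]), 'dq': array([ 3.63467511e-05, -4.12223693e-03,  2.16634470e-03, -2.49352589e-03,
        1.24737226e-03, -1.00206943e-03, -1.11925069e-03]), 'tau': array([ 7.82676743e-04, -5.11514068e+01, -4.67661861e-02, -2.38391250e+01,
        1.08425174e-02,  4.33747555e-03, -1.40142319e-05]), 'tool_pos': array([0.23302179, 0.63295399, 0.24135638]), 'orientation': array([-3.13980341e+00,  3.72291980e-05,  2.78883394e+00]), 'contact_force': array([ 0.59335515,  0.683642  , -0.80503241]), 'wrist_torque': array([-0.03490146, -0.03918386,  0.01352823]), 'finger_force': 0.0, 'finger_gap': 0.08526780744895836}
```

```bash
cat >> h.py <<'E'
from scipy.spatial.transform import Rotation as Ro
_g=grab_frame
def fix(f):
    f=dict(f); f['rotation']=Ro.from_euler('xyz',np.array(f['rotation'])).as_matrix(); return f
def grab_frame(n): return fix(_g(n))
def load(fn): return dict(np.load('pics/'+fn+'.npz'))
E
python3 - <<'E'
from h import *
for n in('side0','top0'):
    f=fix(load(n));np.savez('pics/'+n+'.npz',**f)
    print(proj(f,[.5,0,0]),f['rotation'][:,2])
E
```

```text
[284.19626632 224.80963981] [ 0.52998397  0.66822901 -0.52209863]
[268.63109273 207.64333881] [ 0.06257582 -0.00186413 -0.99803847]
```

View pics/side0.png

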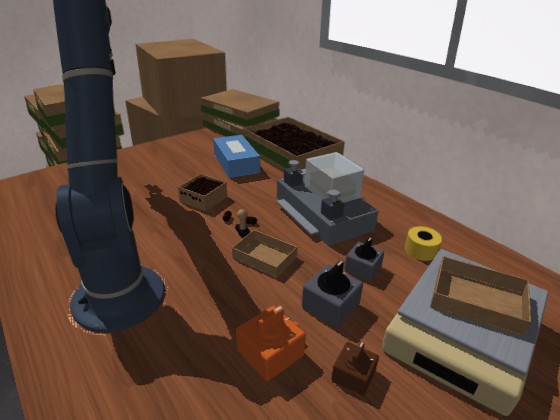

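View pics/top0.png

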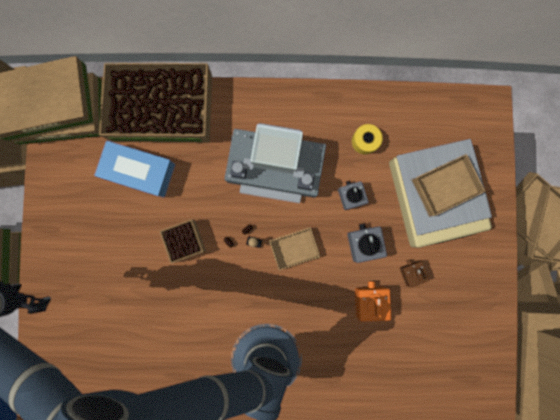

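Side view: latches at about (293,170) and (332,202), the larger grey isolator at (333,290). Top view: latches at (238,170) and (307,180), isolator at (368,243); small_carton at (296,248). The orange, brown and smaller grey ones are look-alikes.

```bash
python3 - <<'E'
from h import *
def crop(n,u,v,w,h,s):
    im=cv2.imread(f'pics/{n}.png')[v:v+h,u:u+w]; im=cv2.resize(im,None,fx=s,fy=s,interpolation=cv2.INTER_CUBIC)
    for k in range(0,w,10): cv2.putText(im,str(u+k) if k%20==0 else '',(k*s,8),0,.3,(0,255,255));cv2.line(im,(k*s,10),(k*s,15),(0,255,255))
    for k in range(0,h,10): cv2.putText(im,str(v+k) if k%20==0 else '',(0,k*s+3),0,.3,(0,255,255));cv2.line(im,(18,k*s),(23,k*s),(0,255,255))
    return im
a=crop('side0',275,155,80,60,5);b=crop('side0',300,250,80,60,5)
c=crop('top0',230,150,100,50,4);d=crop('top0',335,215,66,60,5)
c=cv2.copyMakeBorder(c,0,100,0,0,0);d=cv2.copyMakeBorder(d,0,0,0,70,0)
cv2.imwrite('pics/m1.png',np.vstack([np.hstack([a,b]),np.hstack([c,d])[:,:800]]))
E
```

```text
(no output)
```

View pics/m1.png

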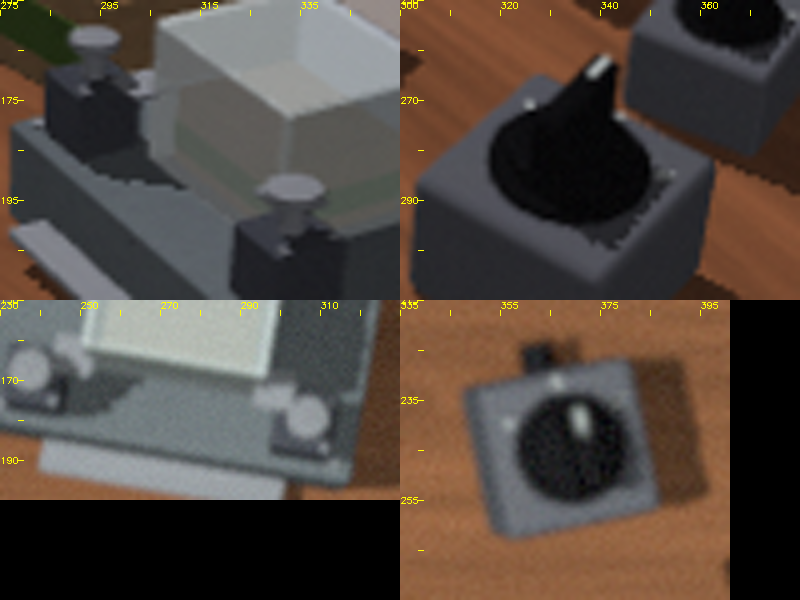

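```bash
python3 - <<'E'
from h import *
s,t=load('side0'),load('top0')
for n,a,b in [('L',(294,162.4),(238,167.5)),('R',(333.4,192.2),(306.8,179.5)),('mark',(340,263.2),(371.1,239)),('disc',(334,283),(369.6,244.4))]:
    print(n,*tri(s,a,t,b), onz(t,*b,.1425)[:2],onz(s,*a,.1425)[:2])
for q in [(371,235.6),(372,242.4),(369.6,244.4)]: print(onz(t,*q,.115 if q[1]<244 else .085))
for q in [(338,265),(342.4,261.6)]: print(onz(s,*q,.115))
c=[onz(t,*q,.07) for q in [(349,232),(381,227),(387,251),(355,262)]];print(np.array(c),np.mean(c,0))
print([onz(t,*q,.07) for q in [(356.6,239.6),(366.2,231)]])
E
```

```text
L [0.60693283 0.09040204 0.13926854] 0.0013477597378820827 [0.6068602  0.08962831] [0.60191414 0.08563683]
R [ 0.57388349 -0.11529783  0.14037693] 0.0017558063486484163 [ 0.57421225 -0.11573493] [ 0.57027183 -0.11743516]
mark [ 0.40038128 -0.31480521  0.11391846] 0.000933702716859218 [ 0.40063675 -0.30813297] [ 0.37309064 -0.33706532]
disc [ 0.38310492 -0.32051617  0.06999519] 0.0019751650828767975 [ 0.38465278 -0.30372685] [ 0.32112937 -0.37228853]
[ 0.41099787 -0.31452812  0.115     ]
[ 0.39048383 -0.31765439  0.115     ]
[ 0.38400307 -0.31758394  0.085     ]
[ 0.39116794 -0.31706838  0.115     ]
[ 0.40704322 -0.31473847  0.115     ]
[[ 0.42179844 -0.25580924  0.07      ]
 [ 0.43910742 -0.35730026  0.07      ]
 [ 0.36386306 -0.37655067  0.07      ]
 [ 0.32814997 -0.27538368  0.07      ]] [ 0.38822972 -0.31626096  0.07      ]
[array([ 0.3983017 , -0.27997007,  0.07      ]), array([ 0.42577929, -0.31025079,  0.07      ])]
```

Measured: left cap at (0.607, 0.090, 0.139), right cap at (0.574, -0.115, 0.140). They are 208 mm apart, against 210 stated. The isolator axis is at about (0.385, -0.318), with the bar's yaw about 0.15.

```bash
cat >> h.py <<'E'
def go(x,y,z,yaw=None):
    o=observe();R=Ro.from_euler('xyz',o['orientation']);d=R.inv().apply(np.array([x,y,z])-o['tool_pos'])*1000
    w=o['orientation'][2]; print('mm',np.round(d,1),'turn',None if yaw is None else round(float((w-yaw+np.pi)%(2*np.pi)-np.pi),3),'at',np.round(o['tool_pos'],4),np.round(o['orientation'],3),'F',np.round(o['contact_force'],2),'t',o['t'])
E
python3 -c "
from h import *
go(.607,.090,.20,1.6)"
```

```text
mm [-538.5 -380.2   42.1] turn 1.189 at [0.233  0.633  0.2414] [-3.14   0.     2.789] F [ 0.59  0.68 -0.81] t 0.1
```

{"name": "servo_tool", "arguments": {
  "targets": [
    [-20,-14,0,0.05],
    [-60,-42,0,0.15],
    [-105,-74,0,0.25],
    [-150,-106,0,0.35],
    [-195,-138,0,0.45],
    [-240,-170,0,0.55],
    [-285,-201,0,0.65],
    [-330,-233,0,0.75]
  ],
  "grip": 0
}}

```text
t: 1.1
tool_pos: [0.4633, 0.2971, 0.2425]
orientation: [3.142, 0.0, 2.032]
contact_force: [0.6, 0.3, 0.0]
finger_gap: -0.0
finger_force: 0.0
```

```bash
python3 -c "
from h import *
go(.607,.090,.175,1.6)"
```

```text
mm [-249.4   36.5   67.5] turn 0.432 at [0.4633 0.2971 0.2425] [3.142 0.    2.032] F [0.58 0.31 0.02] t 1.1
```

{"name": "servo_tool", "arguments": {
  "targets": [
    [-45,7,5,0.1],
    [-90,13,15,0.2],
    [-135,20,25,0.3],
    [-180,26,40,0.4],
    [-215,32,55,0.43],
    [-240,35,63,0.43],
    [-249,36.5,67,0.43],
    [-249,36.5,67,0.43]
  ]
}}

```text
t: 2.1
tool_pos: [0.6068, 0.0942, 0.1752]
orientation: [-3.141, -0.0, 1.607]
contact_force: [-0.8, 0.3, -1.1]
finger_gap: -0.0001
finger_force: 0.0
```

```bash
python3 -c "
from h import *
go(.607,.090,.1555,1.6)
f=[save('side','s1'),save('top','t1')]
c=[]
for g in f:
    im=cv2.cvtColor(g['frame'],cv2.COLOR_RGB2BGR)
    u,v=proj(g,[.607,.09,.15]).astype(int);x0,y0=max(u-45,0),max(v-45,0)
    c.append(cv2.resize(im[y0:y0+90,x0:x0+90],(400,400),interpolation=2))
cv2.imwrite('pics/m2.png',np.hstack(c))
"
```

```text
mm [-4.2  0.1 19.7] turn 0.007 at [0.6068 0.0942 0.1752] [-3.141 -0.     1.607] F [-0.75  0.28 -1.14] t 2.1
```

View pics/m2.png

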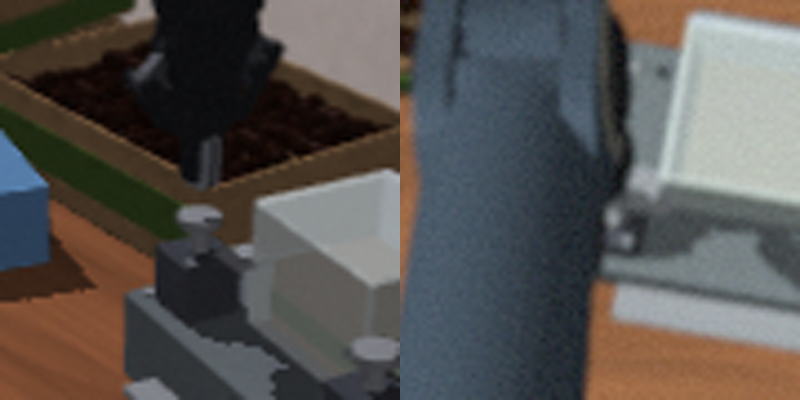

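The shut fingertips stand just above the left cap: side-view crop, tip at (205,187), cap at (200,215). I'll approach, then press slowly.

{"name": "servo_tool", "arguments": {
  "targets": [
    [-4,0,5,0],
    [-4,0,10,0],
    [-4,0,14,0],
    [-4,0,17,0],
    [-4,0,18,0],
    [-4,0,18,0],
    [-4,0,18,0],
    [-4,0,18,0]
  ]
}}

```text
t: 3.2
tool_pos: [0.6075, 0.091, 0.1574]
orientation: [3.141, -0.0, 1.609]
contact_force: [-0.0, 0.6, -1.1]
finger_gap: 0.0
finger_force: 0.0
```

{"name": "servo_tool", "arguments": {
  "targets": [
    [0,0,0.5,0],
    [0,0,1,0],
    [0,0,1.5,0],
    [0,0,2,0],
    [0,0,2.5,0],
    [0,0,3,0],
    [0,0,3.5,0],
    [0,0,4,0]
  ]
}}

```text
t: 4.2
tool_pos: [0.6074, 0.091, 0.1534]
orientation: [3.142, -0.0, 1.609]
contact_force: [-0.5, -0.1, 0.8]
finger_gap: -0.0001
finger_force: 0.5
```

{"name": "servo_tool", "arguments": {
  "targets": [
    [0,0,0.3,0],
    [0,0,0.6,0],
    [0,0,0.9,0],
    [0,0,1.2,0],
    [0,0,1.5,0],
    [0,0,1.5,0]
  ]
}}

```text
t: 4.95
tool_pos: [0.6075, 0.091, 0.1519]
orientation: [3.142, -0.0, 1.609]
contact_force: [-1.2, -1.1, 3.9]
finger_gap: 0.0001
finger_force: 1.8
```

{"name": "servo_tool", "arguments": {
  "targets": [
    [0,0,0.3,0],
    [0,0,0.6,0],
    [0,0,0.9,0],
    [0,0,1.2,0],
    [0,0,1.2,0]
  ]
}}

```text
t: 5.58
tool_pos: [0.6075, 0.0911, 0.1506]
orientation: [3.142, -0.0, 1.609]
contact_force: [-1.4, 0.6, 3.7]
finger_gap: 0.0
finger_force: 2.1
```

Travel is about 2.8 mm at 4–5 N, which looks like a sound latch. Continuing in small steps.

{"name": "servo_tool", "arguments": {
  "targets": [
    [0,0,0.4,0],
    [0,0,0.8,0],
    [0,0,1.2,0],
    [0,0,1.6,0],
    [0,0,2,0],
    [0,0,2,0]
  ]
}}

```text
t: 6.32
tool_pos: [0.6074, 0.091, 0.1487]
orientation: [3.142, -0.0, 1.609]
contact_force: [-2.1, 0.4, 5.5]
finger_gap: -0.0001
finger_force: 2.5
```

{"name": "servo_tool", "arguments": {
  "targets": [
    [0,0,0.4,0],
    [0,0,0.8,0],
    [0,0,1.2,0],
    [0,0,1.6,0],
    [0,0,2,0],
    [0,0,2,0]
  ]
}}

```text
t: 7.08
tool_pos: [0.6074, 0.091, 0.1467]
orientation: [3.142, -0.0, 1.609]
contact_force: [-1.9, -0.6, 5.2]
finger_gap: -0.0001
finger_force: 2.6
```

{"name": "servo_tool", "arguments": {
  "targets": [
    [0,0,0.5,0],
    [0,0,1,0],
    [0,0,1.5,0],
    [0,0,2,0],
    [0,0,2.5,0],
    [0,0,3,0],
    [0,0,3,0]
  ]
}}

```text
t: 7.95
tool_pos: [0.6074, 0.091, 0.1432]
orientation: [-3.142, 0.0, 1.609]
contact_force: [-0.4, 0.0, -0.2]
finger_gap: -0.0001
finger_force: 0.3
```

{"name": "servo_tool", "arguments": {
  "targets": [
    [0,0,0.5,0],
    [0,0,1,0],
    [0,0,1.5,0],
    [0,0,2,0],
    [0,0,2.5,0],
    [0,0,3,0],
    [0,0,3,0]
  ]
}}

```text
t: 8.82
tool_pos: [0.6074, 0.091, 0.1405]
orientation: [-3.141, -0.0, 1.609]
contact_force: [0.2, -0.2, 0.5]
finger_gap: 0.0002
finger_force: 0.0
```

The left latch has clicked: the force fell to zero at about 10.5 mm. I'll lift and go to the right one.

{"name": "servo_tool", "arguments": {
  "targets": [
    [0,0,-8,0],
    [0,0,-20,0],
    [0,0,-40,0],
    [0,0,-50,0]
  ]
}}

```text
t: 9.32
tool_pos: [0.6082, 0.0911, 0.1926]
orientation: [3.139, -0.001, 1.609]
contact_force: [0.0, -0.0, 0.4]
finger_gap: -0.0003
finger_force: 0.0
```

```bash
python3 -c "
from h import *
go(.574,-.1155,.175,0.8)"
```

```text
mm [-205.1  -42.1   17.3] turn 0.809 at [0.6082 0.0911 0.1926] [ 3.139e+00 -1.000e-03  1.609e+00] F [ 0.03 -0.    0.44] t 9.325
```

{"name": "servo_tool", "arguments": {
  "targets": [
    [-20,-4,0,0.1],
    [-55,-11,0,0.2],
    [-95,-19,0,0.35],
    [-135,-28,0,0.5],
    [-170,-35,3,0.65],
    [-195,-40,8,0.8],
    [-205,-42,14,0.81],
    [-205,-42,17,0.81]
  ]
}}

```text
t: 10.32
tool_pos: [0.5726, -0.1163, 0.1731]
orientation: [-3.141, 0.0, 0.798]
contact_force: [-0.3, 1.0, 0.1]
finger_gap: 0.0001
finger_force: 0.0
```

```bash
python3 -c "
from h import *
go(.574,-.1155,.157,0.8)
f=[save('side','s2'),save('top','t2')]
c=[]
for g,p in zip(f,([.574,-.1155,.15],[.59,0,.14])):
    im=cv2.cvtColor(g['frame'],cv2.COLOR_RGB2BGR)
    u,v=proj(g,p).astype(int);x0,y0=max(u-50,0),max(v-50,0)
    c.append(cv2.resize(im[y0:y0+100,x0:x0+100],(400,400),interpolation=2))
cv2.imwrite('pics/m3.png',np.hstack(c))
"
```

```text
mm [ 1.6  0.4 16.1] turn -0.002 at [ 0.5726 -0.1163  0.1731] [-3.141  0.     0.798] F [-0.29  1.05  0.12] t 10.325
```

View pics/m3.png

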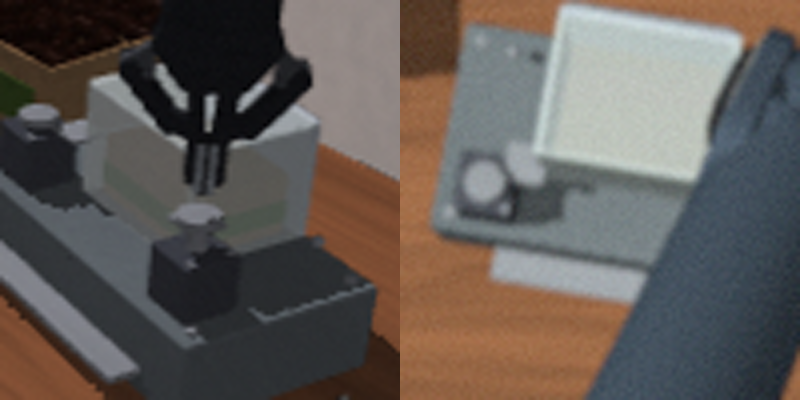

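The left cap (40,115 in the side crop) now sits low on its housing. The fingertips (205,190) are above the right cap (197,215).

{"name": "servo_tool", "arguments": {
  "targets": [
    [1,0,5,0],
    [1,0,10,0],
    [1,0,13,0],
    [1,0,15,0],
    [1,0,16,0],
    [1,0,16,0],
    [1,0,16,0]
  ]
}}

```text
t: 11.3
tool_pos: [0.574, -0.1148, 0.1577]
orientation: [3.141, -0.0, 0.799]
contact_force: [0.6, 0.3, 0.2]
finger_gap: 0.0001
finger_force: 0.0
```

{"name": "servo_tool", "arguments": {
  "targets": [
    [0,0,0.5,0],
    [0,0,1,0],
    [0,0,1.5,0],
    [0,0,2,0],
    [0,0,2.5,0],
    [0,0,3,0],
    [0,0,3.5,0],
    [0,0,3.5,0]
  ]
}}

```text
t: 12.3
tool_pos: [0.5739, -0.1147, 0.154]
orientation: [-3.141, 0.0, 0.799]
contact_force: [-0.5, 0.2, 0.3]
finger_gap: 0.0002
finger_force: 0.0
```

{"name": "servo_tool", "arguments": {
  "targets": [
    [0,0,0.3,0],
    [0,0,0.6,0],
    [0,0,0.9,0],
    [0,0,1.2,0],
    [0,0,1.5,0],
    [0,0,1.5,0]
  ]
}}

```text
t: 13.05
tool_pos: [0.574, -0.1147, 0.1528]
orientation: [-3.142, -0.0, 0.799]
contact_force: [-1.5, -0.2, 2.3]
finger_gap: -0.0001
finger_force: 1.4
```

{"name": "servo_tool", "arguments": {
  "targets": [
    [0,0,0.2,0],
    [0,0,0.4,0],
    [0,0,0.6,0],
    [0,0,0.6,0]
  ]
}}

```text
t: 13.55
tool_pos: [0.574, -0.1147, 0.152]
orientation: [3.142, -0.0, 0.799]
contact_force: [-1.3, -0.5, 3.5]
finger_gap: 0.0003
finger_force: 1.7
```

{"name": "servo_tool", "arguments": {
  "targets": [
    [0,0,0.2,0],
    [0,0,0.4,0],
    [0,0,0.6,0],
    [0,0,0.8,0],
    [0,0,0.8,0]
  ]
}}

```text
t: 14.18
tool_pos: [0.574, -0.1147, 0.1512]
orientation: [3.142, -0.0, 0.799]
contact_force: [-1.4, 0.8, 3.5]
finger_gap: -0.0003
finger_force: 1.9
```

{"name": "servo_tool", "arguments": {
  "targets": [
    [0,0,0.2,0],
    [0,0,0.4,0],
    [0,0,0.6,0],
    [0,0,0.6,0]
  ]
}}

```text
t: 14.68
tool_pos: [0.574, -0.1147, 0.1506]
orientation: [3.142, -0.0, 0.799]
contact_force: [-0.4, 0.3, 3.4]
finger_gap: -0.0002
finger_force: 2.0
```

Same soft response as the left latch (about 3.5 N at 2.8 mm). Continuing.

{"name": "servo_tool", "arguments": {
  "targets": [
    [0,0,0.4,0],
    [0,0,0.8,0],
    [0,0,1.2,0],
    [0,0,1.6,0],
    [0,0,2,0],
    [0,0,2,0]
  ]
}}

```text
t: 15.42
tool_pos: [0.5739, -0.1147, 0.1486]
orientation: [-3.142, -0.0, 0.799]
contact_force: [-1.2, 0.1, 5.1]
finger_gap: 0.0001
finger_force: 2.4
```

{"name": "servo_tool", "arguments": {
  "targets": [
    [0,0,0.4,0],
    [0,0,0.8,0],
    [0,0,1.2,0],
    [0,0,1.6,0],
    [0,0,2,0],
    [0,0,2,0]
  ]
}}

```text
t: 16.18
tool_pos: [0.574, -0.1147, 0.1466]
orientation: [-3.142, -0.0, 0.799]
contact_force: [-1.9, -0.0, 4.9]
finger_gap: -0.0001
finger_force: 2.3
```

{"name": "servo_tool", "arguments": {
  "targets": [
    [0,0,0.5,0],
    [0,0,1,0],
    [0,0,1.5,0],
    [0,0,2,0],
    [0,0,2.5,0],
    [0,0,3,0],
    [0,0,3,0]
  ]
}}

```text
t: 17.05
tool_pos: [0.5739, -0.1147, 0.1433]
orientation: [3.142, 0.0, 0.799]
contact_force: [-0.3, -0.5, 0.2]
finger_gap: 0.0001
finger_force: 0.4
```

{"name": "servo_tool", "arguments": {
  "targets": [
    [0,0,0.5,0],
    [0,0,1,0],
    [0,0,1.5,0],
    [0,0,2,0],
    [0,0,2.5,0],
    [0,0,3,0],
    [0,0,3,0]
  ]
}}

```text
t: 17.92
tool_pos: [0.5738, -0.1147, 0.1405]
orientation: [-3.141, 0.0, 0.799]
contact_force: [-0.5, 0.1, -0.8]
finger_gap: 0.0001
finger_force: 0.0
```

Both latches clicked, so the handle goes clockwise to run. Lifting and moving over to the handle, fingers open.

{"name": "servo_tool", "arguments": {
  "targets": [
    [0,0,-8,0],
    [0,0,-20,0],
    [0,0,-40,0],
    [0,0,-60,0],
    [0,0,-65,0]
  ],
  "grip": 0
}}

```text
t: 18.55
tool_pos: [0.5749, -0.1151, 0.2077]
orientation: [3.139, -0.002, 0.799]
contact_force: [0.2, 0.0, -0.2]
finger_gap: 0.0001
finger_force: 0.0
```

```bash
python3 -c "
from h import *
go(.385,-.318,.19,0.15);print(observe()['joints'])"
```

```text
mm [-277.9    5.4   17. ] turn 0.649 at [ 0.5749 -0.1151  0.2077] [ 3.139e+00 -2.000e-03  7.990e-01] F [ 0.19  0.03 -0.16] t 18.55
[-0.35249715  0.40111266  0.6314252   1.8205735  -0.27742372  1.00527869
 -0.38142732]
```

{"name": "servo_tool", "arguments": {
  "targets": [
    [-20,0,0,0.08],
    [-60,1,0,0.18],
    [-105,2,0,0.3],
    [-150,3,0,0.42],
    [-195,4,3,0.54],
    [-235,5,8,0.65],
    [-265,5,14,0.65],
    [-278,5,17,0.65]
  ],
  "grip": 0.8
}}

```text
t: 19.55
tool_pos: [0.3821, -0.3183, 0.1883]
orientation: [-3.141, 0.0, 0.146]
contact_force: [1.2, 0.3, 1.0]
finger_gap: 0.0683
finger_force: 0.0
```

```bash
python3 -c "
from h import *
go(.385,-.318,.145,0.15)
f=[save('side','s3'),save('top','t3')]
c=[]
for g,p in zip(f,([.385,-.318,.12],[.45,-.25,.1])):
    im=cv2.cvtColor(g['frame'],cv2.COLOR_RGB2BGR)
    u,v=proj(g,p).astype(int);x0,y0=max(u-50,0),max(v-50,0)
    print(x0,y0);c.append(cv2.resize(im[y0:y0+100,x0:x0+100],(400,400),interpolation=2))
cv2.imwrite('pics/m4.png',np.hstack(c))
"
```

```text
mm [ 2.9  0.2 43.3] turn -0.004 at [ 0.3821 -0.3183  0.1883] [-3.141  0.     0.146] F [1.17 0.32 0.96] t 19.55
286 214
298 172
```

View pics/m4.png

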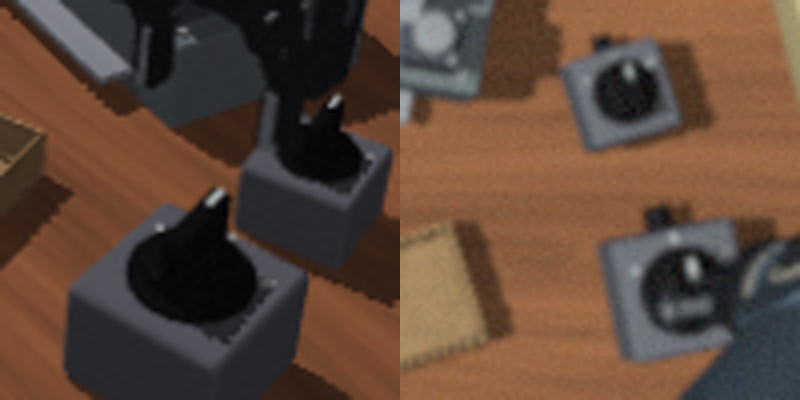

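Side crop: the fingers straddle the handle from above, with the bar's white mark at (215,195). The top crop confirms the handle and its mark at (692,268). Descending.

{"name": "servo_tool", "arguments": {
  "targets": [
    [3,0,15,0],
    [3,0,35,0],
    [3,0,55,0],
    [3,0,70,0],
    [3,0,80,0],
    [3,0,86,0],
    [3,0,88,0],
    [3,0,88,0]
  ]
}}

```text
t: 20.65
tool_pos: [0.3867, -0.3171, 0.1008]
orientation: [3.141, -0.001, 0.149]
contact_force: [-0.3, 0.8, -0.2]
finger_gap: 0.0683
finger_force: 0.0
```

{"name": "servo_tool", "arguments": {
  "targets": [
    [0,0,0,0],
    [0,0,0,0],
    [0,0,0,0],
    [0,0,0,0],
    [0,0,0,0],
    [0,0,0,0]
  ],
  "grip": 0
}}

```text
t: 21.4
tool_pos: [0.3866, -0.3172, 0.1008]
orientation: [3.141, -0.0, 0.149]
contact_force: [-1.3, -1.1, 5.3]
finger_gap: 0.0128
finger_force: 58.8
```

Gripped (gap 13 mm). Turning clockwise.

{"name": "servo_tool", "arguments": {
  "targets": [
    [0,0,0,0.08],
    [0,0,0,0.18],
    [0,0,0,0.28],
    [0,0,0,0.38],
    [0,0,0,0.48],
    [0,0,0,0.58],
    [0,0,0,0.68],
    [0,0,0,0.78]
  ]
}}

```text
t: 22.4
tool_pos: [0.3859, -0.3201, 0.1009]
orientation: [3.136, -0.004, -0.637]
contact_force: [-1.9, -7.2, -2.1]
finger_gap: 0.013
finger_force: 58.2
```

{"name": "servo_tool", "arguments": {
  "targets": [
    [0,0,0,0.08],
    [0,0,0,0.15],
    [0,0,0,0.2],
    [0,0,0,0.22],
    [0,0,0,0.22]
  ]
}}

```text
t: 23.02
tool_pos: [0.3853, -0.3208, 0.1009]
orientation: [3.136, -0.006, -0.854]
contact_force: [-3.3, -9.1, -2.3]
finger_gap: 0.0135
finger_force: 58.3
```

Yaw is now -0.854, about 1.0 past standby. Releasing and lifting.

{"name": "servo_tool", "arguments": {
  "targets": [
    [0,0,0,0],
    [0,0,0,0],
    [0,0,0,0],
    [0,0,0,0],
    [0,0,0,0]
  ],
  "grip": 0.8
}}

```text
t: 23.65
tool_pos: [0.3866, -0.3168, 0.1005]
orientation: [-3.141, 0.0, -0.851]
contact_force: [-0.4, -1.0, -0.1]
finger_gap: 0.0682
finger_force: 0.0
```

{"name": "servo_tool", "arguments": {
  "targets": [
    [0,0,-10,0],
    [0,0,-30,0],
    [0,0,-55,0],
    [0,0,-85,0],
    [0,0,-115,0],
    [0,0,-140,0],
    [0,0,-150,0],
    [0,0,-150,0]
  ]
}}

```text
t: 24.65
tool_pos: [0.3867, -0.3169, 0.2509]
orientation: [-3.14, -0.001, -0.851]
contact_force: [0.4, 0.6, -0.3]
finger_gap: 0.0684
finger_force: 0.0
```

```bash
python3 -c "
from h import *
go(.385,-.318,.145,0.15)
f=[save('side','s4'),save('top','t4')]
c=[]
for g,p in zip(f,([.45,-.2,.12],[.45,-.25,.1])):
    im=cv2.cvtColor(g['frame'],cv2.COLOR_RGB2BGR)
    u,v=proj(g,p).astype(int);x0,y0=max(u-80,0),max(v-80,0)
    c.append(cv2.resize(im[y0:y0+160,x0:x0+120],(400,533),interpolation=2))
cv2.imwrite('pics/m5.png',np.hstack(c))
"
```

```text
mm [ -0.3   2.1 105.9] turn -1.001 at [ 0.3867 -0.3169  0.2509] [-3.14e+00 -1.00e-03 -8.51e-01] F [ 0.37  0.64 -0.34] t 24.65
```

View pics/m5.png

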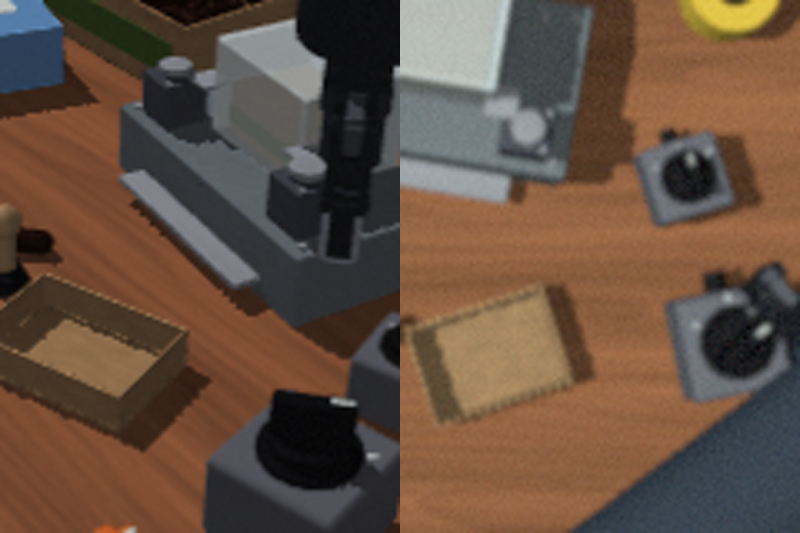

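Both caps sit low on their housings (175,68 and 303,165). The handle's mark (343,404 in the side crop, 763,330 in the top crop) has turned clockwise towards the run tick. I'll check the angle before handing in.

```bash
python3 -c "
from h import *
s,t=load('side4' if 0 else 's4'),load('t4')
def o(g,p): 
    u,v=proj(g,p).astype(int);return np.array([max(u-80,0),max(v-80,0)])
a=o(s,[.45,-.2,.12])+np.array([343,404])*.3
b=o(t,[.45,-.25,.1])+np.array([363,330])*.3
for P in (onz(s,*a,.115),onz(t,*b,.115)):
    print(P,np.arctan2(P[1]+.3172,P[0]-.3862))
print(tri(s,a,t,b))
"
```

```text
[ 0.39146017 -0.3344972   0.115     ] -1.2755774868954814
[ 0.39492526 -0.33261363  0.115     ] -1.0556954582718983
(array([ 0.39446133, -0.33285099,  0.11236597]), np.float64(0.0012631779022356873))
```

The mark's yaw is about -1.05, and standby is about +0.16. The handle is therefore well past 0.85 clockwise, and the arm is clear.

```bash
python3 -c "
from h import *
print(sign_off())"
```

```text
the job is handed in; nothing more can be done
None
```

Both guard latches clicked down well below 12 N (highest reading about 5.5 N), so I turned the isolator handle clockwise to run and let go. The job is handed in, but the sign-off gave no verdict.

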